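# Tip the lash caps out through the tray's end gate

## Robot

A 6-joint arm with a two-finger parallel gripper is mounted at the origin on a cart in front of the work surface, level with it; the furniture and walls round the work are solid. World frame = base frame: x ahead of the robot, y to its left, z up, the work surface at z = 0. Lengths are in m, angles in rad, forces in N, time in s.
With the tool pointing down it reaches from about 0.325 to 0.775 m from the base axis. Payload 9.3 kg.
Tool frame: the origin (TCP) lies at the very end of the fingers, on their centre line; the grasp point (between the pads) lies robot.grasp_offset behind it (robot.grasp_offset is the distance from the TCP to the grasp point, in m); z points along the fingers, y is the line along which they close (so a half turn about z gives the same grasp; the last joint's range is limited). The gripper opens to 85 mm and grips with 20 to 120 N. Pads are 22 mm wide; open, the fingers measure 114 mm over their backs; the gripper's body (76 mm by 85 mm) begins 54 mm behind the grasp point. The pads swing forward as they close: fully open they stand 13 mm farther back than shut.
Start: joints at [0.987, 0.259, 0.021, 1.334, 0, 1.418], TCP at [0.23, 0.5, 0.231] pointing down, gripper open.
Joint ranges: [-3.04, 3.04], [-0.91, 1.82], [-1.04, 1.36], [-1.92, 1.95], [-1.52, 1.45], [-3.14, 3.14]. Speed limits (rad/s): [2.22, 2.22, 2.79, 3.14, 3.14, 3.14].

## Interface

Orientations are given as [roll, pitch, yaw] about the fixed x, y, z axes, in that order (R = Rz(yaw) Ry(pitch) Rx(roll)).
In Python, from station import robot gives the robot as it stands.
- The arm moves only by the tool play_rows, never from a script. Its argument "rows" is a list of rows, each an object with "delta_pos": the shift along the tool's x, y, z as a fraction of full scale, a list of three; "delta_rot": the turn, a rotation vector about the tool's x, y, z as a fraction of full scale, a list of three. A call has 1 to 10 rows; each row shifts and turns the commanded pose from where the row before left it, along the tool's axes as they then stand; what a row does not reach is not made up. Full scale, the value 1, is 2.5 cm for a shift and 5 degrees for a turn. A row lasts 1/12 s, in which the tool goes at most 41.7 mm and 7.16 degrees, less where a joint would pass 70% of its speed; a pose out of reach is approached as far as the arm can. A call with a number of a shift or a turn outside -1 to 1 is refused whole. A call with a gripper value outside its range is refused whole. "jaw" is the opening, from -1 (shut) to 1 (fully open), set as the call begins (left out, the last holds). The fingers move at their own pace and stop on an object; "squeeze" is the grip in N (left out, the last holds). Time passes only in rows, so rows that do not move let the fingers close. It gives the time, the measured TCP pose, the force, the opening and the grip force at its end, in the units of the state.
- robot.get_obs(): the state, without advancing time (a new reading comes with each control period).
- robot.camera(name): name is "scene" or "side" or "wrist"; returns a dict with "pixels" (400x640x3 uint8, blue, green, red), "mtx" (3x3 intrinsics, pixels), "cam_to_world" (4x4, takes a point from camera to world coordinates); the wrist camera has in their place "T_tool_cam" (4x4, takes a point from camera to tool coordinates, whose origin is the TCP and whose axes are the flange's). Camera axes: x right, y down, z forward; pixel columns grow to the right and rows downward; lengths in m; the calibration is good to about 2 mm. A picture is of the moment at which its call begins: read the wrist's pose just before it. There is no depth.
- robot.close_job(): hands the job in; it is judged then, once.
The state is a dict: "time_s": time; "q": joint angles; "joint_velocities": joint speeds; "joint_torque": joint torques, N m; "tcp_pos": TCP position; "ee_rot": TCP orientation; "force": force on the tool from outside, world axes, zero at the start; "moment": the same for the moment, N m; "finger_gap": finger opening in m; "gripper_force": force on a finger pad.
Only numpy, scipy, OpenCV 4.12 (cv2) and the standard library are available. Lean on these libraries where they do the work, as an engineer would, in place of code of your own. Each camera call takes 0.05 s, during which the arm holds its last target. There are 200 camera calls.

## Task

First fold the red end gate of the tipping tray all the way down while the tray is still level, then lift the black handle so that all four black lash caps slide out over the gate into the blue bin. Ease the tray back down until it rests level, never letting it drop, and let go; leave the gate down, do not touch the caps with the gripper, and leave the tin, the small red bottle and the bolt beside the work where they are.

Things in the scene. Friction and masses are not known exactly. Their poses are not given: they have to be found in the camera images.
- gate (a joint): hinge of the tray's red end gate: 0 = shut, standing square to the tray floor; 1.57 = folded fully down and outward (stop), lying level with the tray floor as a lip. A stiff friction hinge: the gate stays wherever it is left and turns with about 1 N at its bar. It is easily pushed down and outward from inside the tray with closed fingertips; bearing down on it with more than about 8 N would tip the tray. It starts between 0 and 0.2
- gate_bar (a point): middle of the round red bar along the top edge of the end gate, 10 mm thick, 122 mm long, parallel to the gate hinge. With the gate shut it is 46 mm above the tray floor (8 mm above the side walls) and 0.206 m above the bench; the 4 mm thick gate plate hangs below it, flush with the bar's inner side. This frame turns with the gate: z points from the hinge to the bar, x points out of the tray (away from the handle) while the gate is shut, y runs along the bar
- gate_hinge (a point): middle of the gate's hinge line, at the gate end of the tray floor, 0.16 m above the bench while the tray is level (frame turns with the gate). The bar is 46 mm from it
- tray (a joint): hinge of the tipping tray on its fixed stand: 0 = level, resting on the stand; grows as the handle is lifted and the gate end sinks; stop at 0.72. The tray (0.7 kg, about 3 N at the handle to lift) falls back level when let go. The caps begin to slide at about 0.27 to 0.4 and all run out by about 0.6
- tray_pivot (a point): the pivot line's middle, under the tray, 145 mm above the bench, 15 mm behind the gate hinge. x points to the gate end (dips as the tray tips), y runs along the pivot line, parallel to the handle and the gate bar, z is the tray floor's upward normal
- tray_handle (a point): middle of the black round handle bar at the tray's end opposite the gate: 12 mm thick, 104 mm long between its two arms, parallel to the pivot line, 47 mm clear of the tray's end wall, 0.195 m above the bench while level; 0.237 m behind the pivot and 50 mm above it. It can turn between the gripper's pads as the tray tips. Frame parallel to the tray's
- stand: grey fixed stand, base plate about 200 x 160 mm, with the pale metal tray on it (inside 200 x 112 mm, walls 38 mm high above its floor, the floor 160 mm above the bench). Origin on the bench vertically below the gate hinge; x points to the gate end, towards the bin; z up
- bin: blue open catch bin standing under the gate end, 200 x 170 x 70 mm, walls 5 mm; loose, 0.6 kg; origin at the middle of its underside, x along its 200 mm side, z up. The folded-down gate passes above its rim
- cap0_center (a point): centre of a black steel lash cap, a ring-like disc 21 mm wide and 10 mm high, 20 g, lying at first on the tray floor in the half nearer the handle
- cap1_center (a point): centre of a black steel lash cap, a ring-like disc 21 mm wide and 10 mm high, 20 g, lying at first on the tray floor in the half nearer the handle
- cap2_center (a point): centre of a black steel lash cap, a ring-like disc 21 mm wide and 10 mm high, 20 g, lying at first on the tray floor in the half nearer the handle
- cap3_center (a point): centre of a black steel lash cap, a ring-like disc 21 mm wide and 10 mm high, 20 g, lying at first on the tray floor in the half nearer the handle
- tin_center (a point): bystander: centre of the beige compound tin, 98 mm wide, 74 mm high
- threadlock_center (a point): bystander: centre of the small red bottle with grey spout standing in front of the bin, 24 x 40 x 80 mm
- bolt_center (a point): bystander: centre of the steel head bolt lying in front of the tray stand, 95 mm long, 19 mm thick

How it is judged:
On the way, in this order (a step that is already met when the one before it is completed fails the run):
1. the gate is folded down (beyond 1.3 rad) while the tray is level (under 0.1 rad) and the caps still lie in it (value of joint gate above 1.3 rad and value of joint tray below 0.1 rad and height (world z) of each of cap0_center, cap1_center, cap2_center, cap3_center above 0.14 m), for 0.2 s.
2. the tray is tipped (beyond 0.2 rad) with the gate down (value of joint tray above 0.2 rad and value of joint gate above 1.2 rad).
3. all four caps are in the bin (x of cap0_center in the frame of bin between -0.097 and 0.097 m and y of cap0_center in the frame of bin between -0.082 and 0.082 m and z of cap0_center in the frame of bin between 0 and 0.06 m and x of cap1_center in the frame of bin between -0.097 and 0.097 m and y of cap1_center in the frame of bin between -0.082 and 0.082 m and z of cap1_center in the frame of bin between 0 and 0.06 m and x of cap2_center in the frame of bin between -0.097 and 0.097 m and y of cap2_center in the frame of bin between -0.082 and 0.082 m and z of cap2_center in the frame of bin between 0 and 0.06 m and x of cap3_center in the frame of bin between -0.097 and 0.097 m and y of cap3_center in the frame of bin between -0.082 and 0.082 m and z of cap3_center in the frame of bin between 0 and 0.06 m), for 0.2 s.
At the end, for the whole second after the job is handed in: All four lash caps lie at rest inside the upright blue bin (centres within its walls and below its rim), the tray is back level (within 0.06 rad) and the gate is still down (beyond 1.2 rad) (all of step 3 and linear speed of each of cap0, cap1, cap2, cap3 below 0.05 m/s and value of joint tray below 0.06 rad and value of joint gate above 1.2 rad and angle between bin's own z axis and vertical below 0.1 rad); the robot touches nothing.
It fails at once if the tray drops: it swings back faster than 2.5 rad/s (velocity of joint tray below -2.5 rad/s).
It fails at once if a cap is touched by the gripper (over 0.5 N) (contact force between the fingers and cap0 above 0.5 N or contact force between the fingers and cap1 above 0.5 N or contact force between the fingers and cap2 above 0.5 N or contact force between the fingers and cap3 above 0.5 N).
It fails at once if a bystander (tin, small red bottle, bolt) is moved by over 30 mm (distance of any of tin_center, threadlock_center, bolt_center from where it was at the start of the episode above 0.03 m).
It also fails if it takes over 48 s, if anything falls off the work surface, if the arm or the gripper's body presses on something with over 40 N, if the wrist force passes 120 N, or if a joint passes its speed limit or range.

## Working session

There is one attempt and no reset: what is moved stays moved. The work goes in short steps, Python scripts to look and compute and a tool call to move; the robot and the scene stay as the last step left them, time stands still between calls to the robot, and variables do not carry over. Pictures are saved under pics/ and viewed, at most 10 in all, crops included, and the job is handed in when it is done.

Besides the shell and the picture viewer there is one more tool, called after "Request:" as name(argument=value, ...), one argument or row to a line, values as JSON. play_rows: Moves the arm, as the interface text tells. Shift numbers are shares of 2.5 cm and turn numbers shares of 5 degrees, none past 1 either way. Its arguments: {"type":"object","properties":{"rows":{"type":"array"},"jaw":{"type":"number"},"squeeze":{"type":"number"}},"required":["rows"]}

```bash
mkdir -p pics; cat > h.py <<'E'
import numpy as np, cv2
from station import robot
def snap(name,fn):
    c=robot.camera(name); cv2.imwrite('pics/'+fn,c['pixels']); return c
def ray(c,u,v,z,T=None):
    T=c['cam_to_world'] if T is None else T
    d=T[:3,:3]@np.linalg.inv(c['mtx'])@[u,v,1]; o=T[:3,3]
    return o+d*(z-o[2])/d[2]
E
python3 - <<'E'
from h import *
o=robot.get_obs(); print(o, robot.grasp_offset)
a=snap('scene','a.png'); b=snap('side','b.png')
for n,c in (('scene',a),('side',b)): np.savez(n+'.npz',mtx=c['mtx'],cam_to_world=c['cam_to_world']); print(c['mtx'],c['cam_to_world'])
E
```

```text
{'time_s': 0.0, 'q': array([ 9.87372984e-01,  2.59181220e-01,  2.07602795e-02,  1.33369103e+00,
       -3.11278513e-05,  1.41820621e+00]), 'joint_velocities': array([ 0.00042487, -0.00019622,  0.00042062, -0.00038859, -0.00118076,
       -0.00105677]), 'joint_torque': array([-4.21400073e-04, -5.55646777e+01,  3.44525886e+01,  1.37122208e-02,
       -2.08632296e-04, -9.11856915e-06]), 'tcp_pos': array([0.22954709, 0.49949992, 0.23067154]), 'ee_rot': array([-3.14028756e+00, -1.69209988e-04,  2.71075934e+00]), 'force': array([ 0.08864352,  0.9669131 , -0.90751214]), 'moment': array([ 0.01391141, -0.03706978, -0.0319799 ]), 'gripper_force': 0.0, 'finger_gap': 0.08551558557626007} 0.0187
[[480.17502941   0.         318.98333738]
 [  0.         480.17502941 202.16309185]
 [  0.           0.           1.        ]] [[ 0.86035309 -0.31953831  0.39709926  0.02212723]
 [-0.50963458 -0.5269645   0.68013308 -0.92290601]
 [-0.00807136 -0.78753012 -0.61622331  0.92491677]
 [ 0.          0.          0.          1.        ]]
[[473.67454345   0.         320.25247668]
 [  0.         473.67454345 194.00536912]
 [  0.           0.           1.        ]] [[ 0.99978624 -0.01803619  0.0101075   0.53242399]
 [-0.0163342  -0.38933977  0.92094937 -1.44812523]
 [-0.01267516 -0.92091761 -0.38955115  0.71116027]
 [ 0.          0.          0.          1.        ]]
```

View pics/a.png

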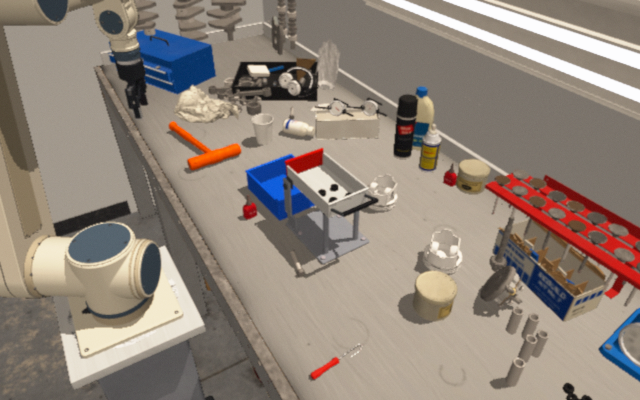

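View pics/b.png

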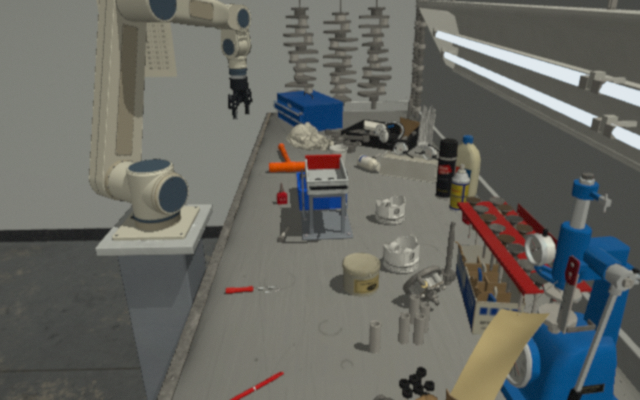

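The scene shows the tray at about (325,185), with the bin up-left at (280,185) and the handle at about (365,200). The gate faces +y. I'll zoom in on both views next.

```bash
python3 - <<'E'
import cv2,numpy as np
a=cv2.imread('pics/a.png')[135:285,235:395]; b=cv2.imread('pics/b.png')[140:250,265:365]
A=cv2.resize(a,None,fx=4,fy=4,interpolation=2)  # 640x600
B=cv2.resize(b,None,fx=5,fy=5,interpolation=2)
cv2.imwrite('pics/a2.png',A); cv2.imwrite('pics/b2.png',B)
E
```

```text
(no output)
```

View pics/a2.png

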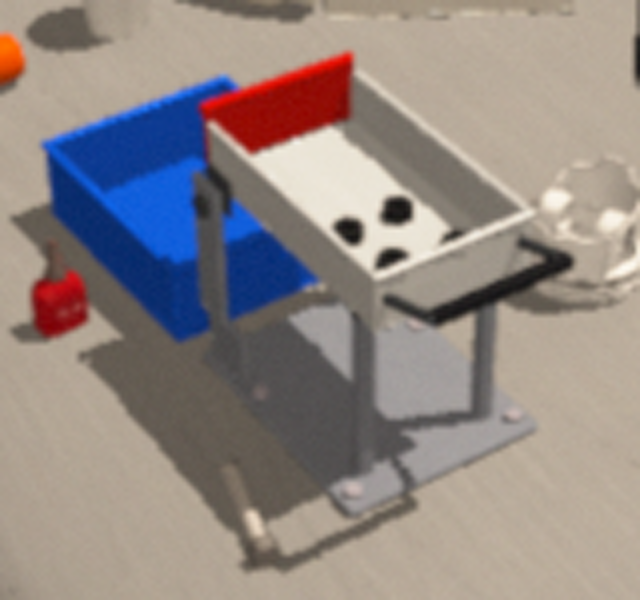

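View pics/b2.png

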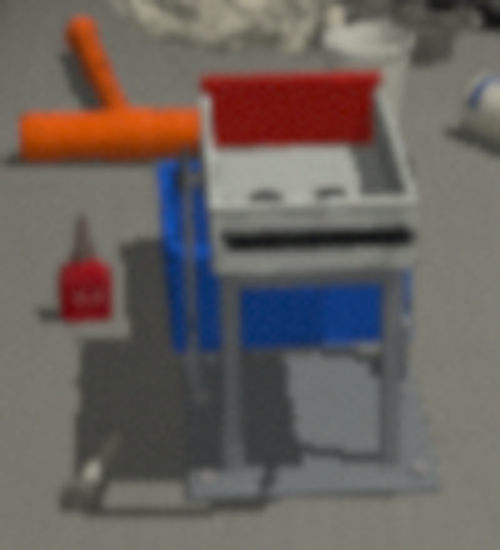

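The gate bar runs (203,105)–(350,58) in crop a2 and (205,80)–(380,78) in b2. The handle runs (435,315)–(570,262) in a2 and (225,241)–(412,236) in b2. The caps lie near the handle end.

```bash
python3 - <<'E'
from h import *
from scipy.optimize import least_squares
S=np.load('scene.npz');D=np.load('side.npz')
fa=lambda u,v:(u/4+235,v/4+135); fb=lambda u,v:(u/5+265,v/5+140)
for n,p,z in (('barL',fa(203,105),.206),('barR',fa(350,58),.206),('hL',fa(435,315),.195),('hR',fa(568,262),.195),('cap',fa(349,230),.165),('cap',fa(397,208),.165),('cap',fa(393,262),.165),('cap',fa(455,240),.165),('bottle',fa(60,305),.04),('bolt',fa(245,510),.01),('binFL',fa(180,335),0),('binBL',fa(45,145),.07),('binBR',fa(230,80),.07)): print('a',n,ray(S,*p,z).round(3))
for n,p,z in (('barL',fb(203,80),.206),('barR',fb(380,78),.206),('hL',fb(225,241),.195),('hR',fb(412,236),.195)): print('b',n,ray(D,*p,z).round(3))
E
```

```text
a barL [0.5   0.074 0.206]
a barR [0.617 0.073 0.206]
a hL [ 0.52  -0.187  0.195]
a hR [ 0.619 -0.186  0.195]
a cap [ 0.54  -0.053  0.165]
a cap [ 0.58  -0.049  0.165]
a cap [ 0.547 -0.097  0.165]
a cap [ 0.594 -0.098  0.165]
a bottle [0.398 0.121 0.04 ]
a bolt [ 0.427 -0.106  0.01 ]
a binFL [0.477 0.089 0.   ]
a binBL [0.457 0.276 0.07 ]
a binBR [0.627 0.284 0.07 ]
b barL [0.501 0.078 0.206]
b barR [0.621 0.076 0.206]
b hL [ 0.517 -0.184  0.195]
b hR [ 0.625 -0.181  0.195]
```

Request:
play_rows(
  rows=[
    {"delta_pos":[0,0,-0.8],"delta_rot":[0,0,-0.99]},
    {"delta_pos":[0,0,-0.8],"delta_rot":[0,0,-0.99]},
    {"delta_pos":[0,0,-0.8],"delta_rot":[0,0,-0.99]},
    {"delta_pos":[0,0,-0.8],"delta_rot":[0,0,-0.99]},
    {"delta_pos":[0,0,-0.8],"delta_rot":[0,0,-0.98]},
    {"delta_pos":[-0.5,-0.8,0],"delta_rot":[0,0,0]},
    {"delta_pos":[-0.7,-1,0],"delta_rot":[0,0,0]},
    {"delta_pos":[-0.7,-1,0],"delta_rot":[0,0,0]},
    {"delta_pos":[-0.7,-1,0],"delta_rot":[0,0,0]},
    {"delta_pos":[-0.7,-1,0],"delta_rot":[0,0,0]},
  ],
  jaw=-1,
  squeeze=40,
)

```text
time_s: 0.93
tcp_pos: [0.3126, 0.3786, 0.331]
ee_rot: [-3.141, -0.0, -3.141]
force: [0.3, -0.4, 0.2]
finger_gap: 0.0002
gripper_force: 0.0
```

Request:
play_rows(
  rows=[
    {"delta_pos":[-0.7,-1,0],"delta_rot":[0,0,0]},
    {"delta_pos":[-0.7,-1,0],"delta_rot":[0,0,0]},
    {"delta_pos":[-0.7,-1,0],"delta_rot":[0,0,0]},
    {"delta_pos":[-0.7,-1,0],"delta_rot":[0,0,0]},
    {"delta_pos":[-0.7,-1,0],"delta_rot":[0,0,0]},
    {"delta_pos":[-0.7,-1,0],"delta_rot":[0,0,0]},
    {"delta_pos":[-0.7,-1,0],"delta_rot":[0,0,0]},
    {"delta_pos":[-0.7,-1,0],"delta_rot":[0,0,0]},
    {"delta_pos":[-0.7,-1,0],"delta_rot":[0,0,0]},
    {"delta_pos":[-0.7,-1,0],"delta_rot":[0,0,0]},
  ],
)

```text
time_s: 1.77
tcp_pos: [0.4878, 0.1284, 0.3311]
ee_rot: [3.142, -0.0, -3.141]
force: [-0.2, -0.2, 0.4]
finger_gap: 0.0001
gripper_force: 0.0
```

Request:
play_rows(
  rows=[
    {"delta_pos":[-0.7,-1,0],"delta_rot":[0,0,0]},
    {"delta_pos":[-0.7,-1,0],"delta_rot":[0,0,0]},
    {"delta_pos":[-0.7,-1,0],"delta_rot":[0,0,0]},
    {"delta_pos":[-0.7,-1,0],"delta_rot":[0,0,0]},
    {"delta_pos":[0,-0.2,0],"delta_rot":[0,0,0]},
    {"delta_pos":[0,0,0],"delta_rot":[0,0,0]},
  ],
)

```text
time_s: 2.27
tcp_pos: [0.5578, 0.0232, 0.3301]
ee_rot: [3.142, -0.002, 3.139]
force: [0.3, 0.4, -0.1]
finger_gap: -0.0
gripper_force: 0.0
```

```bash
python3 - <<'E'
from h import *
o=robot.get_obs(); print(o['tcp_pos'],o['ee_rot'],o['time_s'])
c=snap('wrist','w1.png'); np.savez('wrist.npz',mtx=c['mtx'],T=c['T_tool_cam'],p=o['tcp_pos'],r=o['ee_rot'])
print(c['T_tool_cam'].round(3))
E
```

```text
[0.55779029 0.02318503 0.33010532] [ 3.14151377e+00 -2.12158327e-03  3.13922092e+00] 2.2667
[[-0.    -0.965 -0.262  0.067]
 [ 1.    -0.     0.001  0.   ]
 [-0.001 -0.262  0.965 -0.142]
 [ 0.     0.     0.     1.   ]]
```

View pics/w1.png

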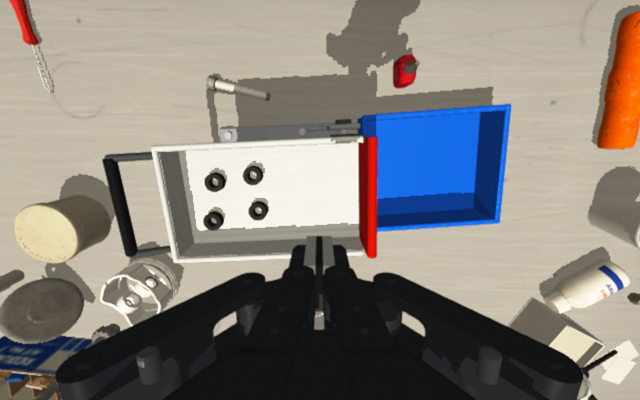

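The wrist view is clear. The gate bar runs (369,137)–(372,256), the handle axis (112,160)–(131,250), and the caps sit at (214,182), (253,174), (259,210) and (213,219).

```bash
python3 - <<'E'
from h import *
from scipy.spatial.transform import Rotation as R
w=np.load('wrist.npz'); T=np.eye(4); T[:3,:3]=R.from_euler('xyz',w['r']).as_matrix(); T[:3,3]=w['p']; T=T@w['T']
for n,u,v,z in (('bar',369,137,.206),('bar',372,256,.206),('h',112,160,.195),('h',131,250,.195),('wallL in',188,150,.198),('wall/gate',362,140,.198),('floor at gate',360,229,.16),('wallR',178,260,.198),('cap',214,182,.165),('cap',253,174,.165),('cap',259,210,.165),('cap',213,219,.165),('binFR',510,105,.07),('binR',500,222,.07)): print(n,ray(w,u,v,z,T).round(4))
E
```

```text
bar [0.4978 0.0704 0.206 ]
bar [0.6188 0.0789 0.206 ]
h [ 0.5196 -0.1812  0.195 ]
h [ 0.6162 -0.1797  0.195 ]
wallL in [ 0.5098 -0.1034  0.198 ]
wall/gate [0.5008 0.0652 0.198 ]
floor at gate [0.6057 0.0726 0.16  ]
wallR [ 0.6267 -0.1288  0.198 ]
cap [ 0.5475 -0.0939  0.165 ]
cap [ 0.5386 -0.0496  0.165 ]
cap [ 0.5803 -0.0454  0.165 ]
cap [ 0.591  -0.0995  0.165 ]
binFR [0.4592 0.2857 0.07  ]
binR [0.6281 0.3003 0.07  ]
```

Request:
play_rows(
  rows=[
    {"delta_pos":[0,0,0.7],"delta_rot":[0,0,-0.46]},
    {"delta_pos":[0,0,0.7],"delta_rot":[0,0,0]},
    {"delta_pos":[0,0,0.7],"delta_rot":[0,0,0]},
    {"delta_pos":[0,0,0.7],"delta_rot":[0,0,0]},
    {"delta_pos":[0,0,0.7],"delta_rot":[0,0,0]},
    {"delta_pos":[0,0,0.7],"delta_rot":[0,0,0]},
    {"delta_pos":[0,0,0.7],"delta_rot":[0,0,0]},
    {"delta_pos":[0,0,0.7],"delta_rot":[0,0,0]},
    {"delta_pos":[0,0.3,0],"delta_rot":[0,0,0]},
    {"delta_pos":[0,0.3,0],"delta_rot":[0,0,0]},
  ],
)

```text
time_s: 3.15
tcp_pos: [0.5558, 0.0413, 0.1914]
ee_rot: [3.141, -0.001, -3.101]
force: [0.4, 0.4, 0.4]
finger_gap: -0.0
gripper_force: 0.0
```

Request:
play_rows(
  rows=[
    {"delta_pos":[0,0.3,0],"delta_rot":[0,0,0]},
    {"delta_pos":[0,0.3,0],"delta_rot":[0,0,0]},
    {"delta_pos":[0,0.3,0],"delta_rot":[0,0,0]},
    {"delta_pos":[0,0.2,0],"delta_rot":[0,0,0]},
    {"delta_pos":[0,0.2,0],"delta_rot":[0,0,0]},
  ],
)

```text
time_s: 3.57
tcp_pos: [0.5555, 0.0731, 0.1918]
ee_rot: [-3.141, 0.001, -3.101]
force: [-0.6, -1.1, -0.4]
finger_gap: -0.0001
gripper_force: 0.4
```

Request:
play_rows(
  rows=[
    {"delta_pos":[0,0.2,0],"delta_rot":[0,0,0]},
    {"delta_pos":[0,0.2,0],"delta_rot":[0,0,0]},
    {"delta_pos":[0,0.2,0],"delta_rot":[0,0,0]},
    {"delta_pos":[0,0.2,0.1],"delta_rot":[0,0,0]},
    {"delta_pos":[0,0.2,0.1],"delta_rot":[0,0,0]},
  ],
)

```text
time_s: 3.98
tcp_pos: [0.5545, 0.0977, 0.1862]
ee_rot: [-3.142, 0.0, -3.101]
force: [-0.5, -0.7, 0.6]
finger_gap: -0.0001
gripper_force: 0.3
```

Request:
play_rows(
  rows=[
    {"delta_pos":[0,0.1,0.2],"delta_rot":[0,0,0]},
    {"delta_pos":[0,0.1,0.2],"delta_rot":[0,0,0]},
    {"delta_pos":[0,0,0.2],"delta_rot":[0,0,0]},
  ],
)

```text
time_s: 4.23
tcp_pos: [0.5541, 0.1028, 0.1706]
ee_rot: [3.141, -0.0, -3.101]
force: [0.2, 0.6, 0.6]
finger_gap: 0.0002
gripper_force: 0.3
```

Request:
play_rows(
  rows=[
    {"delta_pos":[0,0,0.12],"delta_rot":[0,0,0]},
    {"delta_pos":[0,0,0.12],"delta_rot":[0,0,0]},
    {"delta_pos":[0,0,0],"delta_rot":[0,0,0]},
  ],
)

```text
time_s: 4.48
tcp_pos: [0.5539, 0.1021, 0.1645]
ee_rot: [-3.142, -0.001, -3.101]
force: [-0.5, 0.8, -0.2]
finger_gap: -0.0002
gripper_force: 0.0
```

Request:
play_rows(
  rows=[
    {"delta_pos":[0,0,0.08],"delta_rot":[0,0,0]},
    {"delta_pos":[0,0,0],"delta_rot":[0,0,0]},
  ],
)

```text
time_s: 4.65
tcp_pos: [0.5542, 0.1021, 0.1631]
ee_rot: [-3.142, -0.0, -3.101]
force: [0.9, -0.1, -0.3]
finger_gap: -0.0001
gripper_force: 0.0
```

```bash
python3 - <<'E'
from h import *
a=robot.camera('scene')['pixels'][135:235,235:375]; w=robot.camera('wrist')['pixels']
A=cv2.resize(a,(400,286),interpolation=2); W=w[0:330,100:500]
B=np.zeros((330,800,3),np.uint8); B[:286,:400]=A; B[:,400:]=W
cv2.imwrite('pics/c.png',B)
E
```

```text
(no output)
```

View pics/c.png

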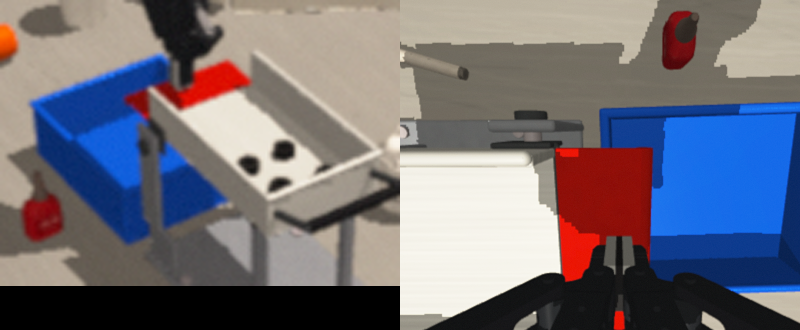

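The gate now lies almost flat, as a red lip at (555–650,150–300) in the wrist half of the picture. I'll press a little further, keeping the force small.

Request:
play_rows(
  rows=[
    {"delta_pos":[0,0,0.08],"delta_rot":[0,0,0]},
    {"delta_pos":[0,0,0.04],"delta_rot":[0,0,0]},
    {"delta_pos":[0,0,0],"delta_rot":[0,0,0]},
  ],
)

```text
time_s: 5.0
tcp_pos: [0.5542, 0.1022, 0.1602]
ee_rot: [-3.142, 0.0, -3.101]
force: [-0.2, 0.5, 0.2]
finger_gap: 0.0001
gripper_force: 0.0
```

Request:
play_rows(
  rows=[
    {"delta_pos":[0,0,0.06],"delta_rot":[0,0,0]},
    {"delta_pos":[0,0,0],"delta_rot":[0,0,0]},
  ],
)

```text
time_s: 5.17
tcp_pos: [0.5543, 0.1023, 0.16]
ee_rot: [-3.141, 0.001, -3.101]
force: [-3.2, -0.9, 8.6]
finger_gap: -0.0
gripper_force: 4.2
```

Request:
play_rows(
  rows=[
    {"delta_pos":[0,0,0.06],"delta_rot":[0,0,0]},
    {"delta_pos":[0,0,0],"delta_rot":[0,0,0]},
  ],
)

```text
time_s: 5.33
tcp_pos: [0.5544, 0.1024, 0.1592]
ee_rot: [3.141, 0.002, -3.101]
force: [-6.6, -0.3, 18.7]
finger_gap: -0.0003
gripper_force: 9.2
```

Request:
play_rows(
  rows=[
    {"delta_pos":[0,0,-0.06],"delta_rot":[0,0,0]},
    {"delta_pos":[0,0,-0.06],"delta_rot":[0,0,0]},
    {"delta_pos":[0,0,-0.1],"delta_rot":[0,0,0]},
    {"delta_pos":[0,0,-0.4],"delta_rot":[0,0,0]},
    {"delta_pos":[0,0,-1],"delta_rot":[0,0,0]},
    {"delta_pos":[0,0,-1],"delta_rot":[0,0,0]},
    {"delta_pos":[0,0,-1],"delta_rot":[0,0,0]},
    {"delta_pos":[0,0,-1],"delta_rot":[0,0,0]},
    {"delta_pos":[0,0,-1],"delta_rot":[0,0,0]},
    {"delta_pos":[0,-0.8,-0.6],"delta_rot":[0,0,0]},
  ],
)

```text
time_s: 6.17
tcp_pos: [0.555, 0.0841, 0.3161]
ee_rot: [3.141, 0.003, -3.099]
force: [1.1, 0.6, -0.6]
finger_gap: -0.0003
gripper_force: 0.0
```

Request:
play_rows(
  rows=[
    {"delta_pos":[0,-1,0],"delta_rot":[0,0,0]},
    {"delta_pos":[0,-1,0],"delta_rot":[0,0,0]},
    {"delta_pos":[0,-1,0],"delta_rot":[0,0,0]},
    {"delta_pos":[0,-1,0],"delta_rot":[0,0,0]},
    {"delta_pos":[0,-1,0],"delta_rot":[0,0,0]},
    {"delta_pos":[0,-1,0],"delta_rot":[0,0,0]},
    {"delta_pos":[0,-1,0],"delta_rot":[0,0,0]},
    {"delta_pos":[0,-1,0],"delta_rot":[0,0,0]},
    {"delta_pos":[0,-1,0],"delta_rot":[0,0,0]},
    {"delta_pos":[0,-1,0],"delta_rot":[0,0,0]},
  ],
  jaw=0,
)

```text
time_s: 7.0
tcp_pos: [0.5649, -0.1687, 0.3133]
ee_rot: [-3.142, 0.0, -3.101]
force: [0.1, -0.2, -0.5]
finger_gap: 0.0429
gripper_force: 0.0
```

Request:
play_rows(
  rows=[
    {"delta_pos":[0,-0.5,0],"delta_rot":[0,0,0]},
    {"delta_pos":[0,0,0.5],"delta_rot":[0,0,0]},
    {"delta_pos":[0,0,0],"delta_rot":[0,0,0]},
  ],
)

```text
time_s: 7.25
tcp_pos: [0.5652, -0.1805, 0.2986]
ee_rot: [3.14, -0.002, -3.103]
force: [-0.8, 0.7, -0.6]
finger_gap: 0.0427
gripper_force: 0.0
```

```bash
python3 - <<'E'
from h import *
o=robot.get_obs(); print(o['tcp_pos'],o['ee_rot'],o['finger_gap'])
c=robot.camera('wrist'); np.savez('wrist2.npz',mtx=c['mtx'],T=c['T_tool_cam'],p=o['tcp_pos'],r=o['ee_rot'])
s=robot.camera('scene')['pixels'][135:235,235:395]
B=np.zeros((600,640,3),np.uint8);B[:400]=c['pixels'];B[400:,:320]=cv2.resize(s,(320,200),interpolation=2)
cv2.imwrite('pics/d.png',B)
E
```

```text
[ 0.56519236 -0.18051507  0.29864857] [ 3.14017318e+00 -2.29736277e-03 -3.10268608e+00] 0.042728485008585095
```

View pics/d.png

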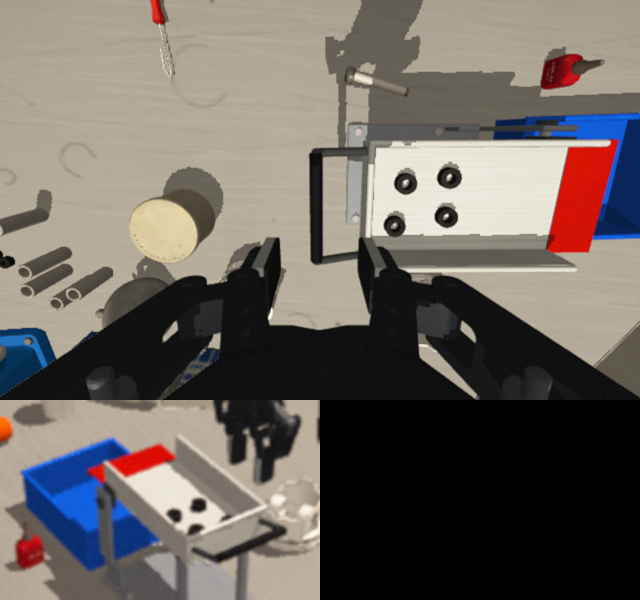

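The handle is centred between the fingers at column 316, and the gate is flat. The caps are still in place.

Request:
play_rows(
  rows=[
    {"delta_pos":[0,-0.06,0.8],"delta_rot":[0,0,0]},
    {"delta_pos":[0,0,0.8],"delta_rot":[0,0,0]},
    {"delta_pos":[0,0,0.8],"delta_rot":[0,0,0]},
    {"delta_pos":[0,0,0.8],"delta_rot":[0,0,0]},
    {"delta_pos":[0,0,0.8],"delta_rot":[0,0,0]},
    {"delta_pos":[0,0,0.8],"delta_rot":[0,0,0]},
    {"delta_pos":[0,0,0.1],"delta_rot":[0,0,0]},
    {"delta_pos":[0,0,0],"delta_rot":[0,0,0]},
  ],
)

```text
time_s: 8.02
tcp_pos: [0.5655, -0.1806, 0.1777]
ee_rot: [3.141, -0.001, -3.1]
force: [0.7, -0.2, 0.7]
finger_gap: 0.0424
gripper_force: 0.0
```

Request:
play_rows(
  rows=[
    {"delta_pos":[0,0,0],"delta_rot":[0,0,0]},
    {"delta_pos":[0,0,0],"delta_rot":[0,0,0]},
    {"delta_pos":[0,0,0],"delta_rot":[0,0,0]},
    {"delta_pos":[0,0,0],"delta_rot":[0,0,0]},
    {"delta_pos":[0,0,0],"delta_rot":[0,0,0]},
    {"delta_pos":[0,0,0],"delta_rot":[0,0,0]},
  ],
  jaw=-1,
  squeeze=40,
)

```text
time_s: 8.52
tcp_pos: [0.5665, -0.183, 0.1797]
ee_rot: [-3.138, 0.003, -3.102]
force: [-0.2, -5.4, 2.3]
finger_gap: 0.01
gripper_force: 39.1
```

```bash
python3 - <<'E'
import numpy as np
# handle path (along tool y, up) per 0.06 rad, in units of 25mm, handle rel pivot (-.237,.05)
p=lambda t:np.array([-.237*np.cos(t)+.05*np.sin(t),.237*np.sin(t)+.05*np.cos(t)])
t=np.arange(0,.67,.06)
print(np.diff([p(a) for a in t],axis=0)/.025)
E
```

```text
[[0.13698689 0.56485986]
 [0.17061165 0.55562914]
 [0.20362239 0.54439874]
 [0.23590031 0.53120911]
 [0.26732925 0.51610769]
 [0.29779608 0.49914884]
 [0.32719117 0.4803936 ]
 [0.35540873 0.45990945]
 [0.3823472  0.43777013]
 [0.40790963 0.41405531]
 [0.43200403 0.38885034]]
```

Request:
play_rows(
  rows=[
    {"delta_pos":[0,0.06,-0.28],"delta_rot":[0,0,0]},
    {"delta_pos":[0,0.07,-0.28],"delta_rot":[0,0,0]},
    {"delta_pos":[0,0.08,-0.28],"delta_rot":[0,0,0]},
    {"delta_pos":[0,0.09,-0.28],"delta_rot":[0,0,0]},
    {"delta_pos":[0,0.1,-0.27],"delta_rot":[0,0,0]},
    {"delta_pos":[0,0.1,-0.27],"delta_rot":[0,0,0]},
  ],
)

```text
time_s: 9.02
tcp_pos: [0.5659, -0.1708, 0.2209]
ee_rot: [-3.138, 0.002, -3.102]
force: [1.0, -7.4, -2.6]
finger_gap: 0.0105
gripper_force: 38.9
```

Request:
play_rows(
  rows=[
    {"delta_pos":[0,0.12,-0.26],"delta_rot":[0,0,0]},
    {"delta_pos":[0,0.12,-0.26],"delta_rot":[0,0,0]},
    {"delta_pos":[0,0.13,-0.26],"delta_rot":[0,0,0]},
    {"delta_pos":[0,0.14,-0.26],"delta_rot":[0,0,0]},
    {"delta_pos":[0,0.15,-0.25],"delta_rot":[0,0,0]},
    {"delta_pos":[0,0.15,-0.25],"delta_rot":[0,0,0]},
    {"delta_pos":[0,0,0],"delta_rot":[0,0,0]},
    {"delta_pos":[0,0,0],"delta_rot":[0,0,0]},
  ],
)

```text
time_s: 9.68
tcp_pos: [0.5651, -0.1512, 0.2602]
ee_rot: [-3.135, 0.003, -3.102]
force: [1.1, -11.0, 2.0]
finger_gap: 0.0104
gripper_force: 39.3
```

Request:
play_rows(
  rows=[
    {"delta_pos":[0,0.1,-0.24],"delta_rot":[0,0,0]},
    {"delta_pos":[0,0.12,-0.24],"delta_rot":[0,0,0]},
    {"delta_pos":[0,0.15,-0.23],"delta_rot":[0,0,0]},
    {"delta_pos":[0,0.16,-0.23],"delta_rot":[0,0,0]},
    {"delta_pos":[0,0.18,-0.22],"delta_rot":[0,0,0]},
    {"delta_pos":[0,0.18,-0.22],"delta_rot":[0,0,0]},
    {"delta_pos":[0,0,0],"delta_rot":[0,0,0]},
    {"delta_pos":[0,0,0],"delta_rot":[0,0,0]},
  ],
)

```text
time_s: 10.35
tcp_pos: [0.5639, -0.127, 0.2935]
ee_rot: [-3.139, 0.002, -3.101]
force: [2.9, -7.3, 1.2]
finger_gap: 0.0102
gripper_force: 39.6
```

Request:
play_rows(
  rows=[
    {"delta_pos":[0,0.2,-0.21],"delta_rot":[0,0,0]},
    {"delta_pos":[0,0.2,-0.21],"delta_rot":[0,0,0]},
    {"delta_pos":[0,0.21,-0.2],"delta_rot":[0,0,0]},
    {"delta_pos":[0,0.21,-0.2],"delta_rot":[0,0,0]},
    {"delta_pos":[0,0,0],"delta_rot":[0,0,0]},
    {"delta_pos":[0,0,0],"delta_rot":[0,0,0]},
    {"delta_pos":[0,0,0],"delta_rot":[0,0,0]},
    {"delta_pos":[0,0,0],"delta_rot":[0,0,0]},
    {"delta_pos":[0,0,0],"delta_rot":[0,0,0]},
    {"delta_pos":[0,0,0],"delta_rot":[0,0,0]},
  ],
)

```text
time_s: 11.18
tcp_pos: [0.5631, -0.1074, 0.3138]
ee_rot: [-3.139, 0.002, -3.102]
force: [2.7, -8.5, 5.2]
finger_gap: 0.0102
gripper_force: 39.8
```

```bash
python3 - <<'E'
from h import *
w=robot.camera('wrist')['pixels']; s=robot.camera('scene')['pixels'][125:235,235:395]
B=np.zeros((600,640,3),np.uint8);B[:200,:320]=cv2.resize(w,(320,200));B[:200,320:]=0
B=np.vstack([cv2.resize(s,(580,400),interpolation=2),cv2.resize(w[:240],(580,200))])
cv2.imwrite('pics/e.png',B)
E
```

```text
(no output)
```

View pics/e.png

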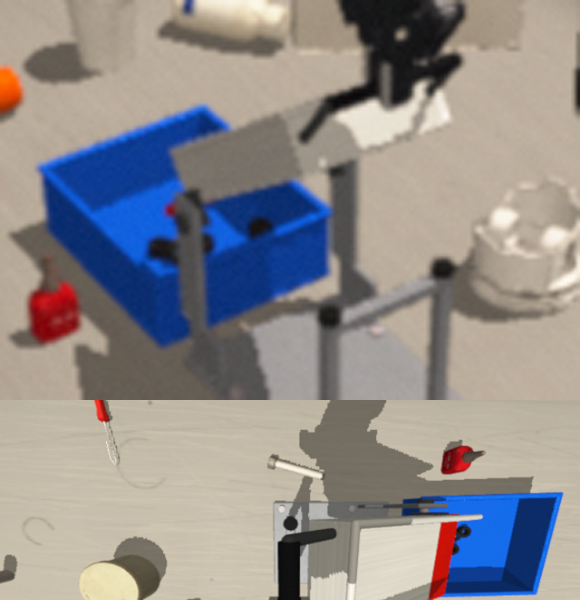

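The tray floor is clear and caps show in the bin at (160,248), (205,243) and (258,228). A fourth may be overlapping one of these. I'll ease the tray down along the reverse path.

Request:
play_rows(
  rows=[
    {"delta_pos":[0,-0.21,0.2],"delta_rot":[0,0,0]},
    {"delta_pos":[0,-0.21,0.2],"delta_rot":[0,0,0]},
    {"delta_pos":[0,-0.2,0.21],"delta_rot":[0,0,0]},
    {"delta_pos":[0,-0.2,0.21],"delta_rot":[0,0,0]},
    {"delta_pos":[0,-0.18,0.22],"delta_rot":[0,0,0]},
    {"delta_pos":[0,-0.18,0.22],"delta_rot":[0,0,0]},
    {"delta_pos":[0,-0.16,0.23],"delta_rot":[0,0,0]},
    {"delta_pos":[0,-0.15,0.23],"delta_rot":[0,0,0]},
    {"delta_pos":[0,-0.12,0.24],"delta_rot":[0,0,0]},
    {"delta_pos":[0,-0.1,0.24],"delta_rot":[0,0,0]},
  ],
)

```text
time_s: 12.12
tcp_pos: [0.5651, -0.1519, 0.2591]
ee_rot: [-3.135, 0.003, -3.103]
force: [1.6, -19.7, 9.9]
finger_gap: 0.0103
gripper_force: 41.7
```

Request:
play_rows(
  rows=[
    {"delta_pos":[0,-0.15,0.25],"delta_rot":[0,0,0]},
    {"delta_pos":[0,-0.15,0.25],"delta_rot":[0,0,0]},
    {"delta_pos":[0,-0.14,0.26],"delta_rot":[0,0,0]},
    {"delta_pos":[0,-0.13,0.26],"delta_rot":[0,0,0]},
    {"delta_pos":[0,-0.12,0.26],"delta_rot":[0,0,0]},
    {"delta_pos":[0,-0.12,0.26],"delta_rot":[0,0,0]},
    {"delta_pos":[0,0,0],"delta_rot":[0,0,0]},
  ],
)

```text
time_s: 12.7
tcp_pos: [0.5659, -0.1715, 0.219]
ee_rot: [-3.138, 0.001, -3.103]
force: [3.9, -11.3, 2.7]
finger_gap: 0.0102
gripper_force: 41.6
```

Request:
play_rows(
  rows=[
    {"delta_pos":[0,-0.1,0.27],"delta_rot":[0,0,0]},
    {"delta_pos":[0,-0.1,0.27],"delta_rot":[0,0,0]},
    {"delta_pos":[0,-0.09,0.28],"delta_rot":[0,0,0]},
    {"delta_pos":[0,-0.08,0.28],"delta_rot":[0,0,0]},
    {"delta_pos":[0,-0.07,0.2],"delta_rot":[0,0,0]},
    {"delta_pos":[0,-0.06,0.2],"delta_rot":[0,0,0]},
    {"delta_pos":[0,0,0.1],"delta_rot":[0,0,0]},
    {"delta_pos":[0,0,0],"delta_rot":[0,0,0]},
  ],
)

```text
time_s: 13.37
tcp_pos: [0.5664, -0.183, 0.1797]
ee_rot: [-3.139, 0.002, -3.102]
force: [2.8, -9.0, -0.8]
finger_gap: 0.0103
gripper_force: 42.5
```

Request:
play_rows(
  rows=[
    {"delta_pos":[0,0,0],"delta_rot":[0,0,0]},
    {"delta_pos":[0,0,0],"delta_rot":[0,0,0]},
    {"delta_pos":[0,0,0],"delta_rot":[0,0,0]},
    {"delta_pos":[0,0,0],"delta_rot":[0,0,0]},
    {"delta_pos":[0,0,0],"delta_rot":[0,0,0]},
    {"delta_pos":[0,0,0],"delta_rot":[0,0,0]},
  ],
  jaw=0,
)

```text
time_s: 13.87
tcp_pos: [0.5656, -0.1813, 0.1792]
ee_rot: [3.141, -0.0, -3.101]
force: [-1.3, 0.5, -1.0]
finger_gap: 0.0427
gripper_force: 0.0
```

Request:
play_rows(
  rows=[
    {"delta_pos":[0,0,-0.3],"delta_rot":[0,0,0]},
    {"delta_pos":[0,0,-0.6],"delta_rot":[0,0,0]},
    {"delta_pos":[0,0,-0.8],"delta_rot":[0,0,0]},
    {"delta_pos":[0,0,-0.8],"delta_rot":[0,0,0]},
    {"delta_pos":[0,0,-0.8],"delta_rot":[0,0,0]},
    {"delta_pos":[0,0,-0.8],"delta_rot":[0,0,0]},
    {"delta_pos":[0,0,-0.8],"delta_rot":[0,0,0]},
    {"delta_pos":[0,0,-0.8],"delta_rot":[0,0,0]},
    {"delta_pos":[0,0,-0.8],"delta_rot":[0,0,0]},
    {"delta_pos":[0,0.5,0],"delta_rot":[0,0,0]},
  ],
)

```text
time_s: 14.7
tcp_pos: [0.5657, -0.1704, 0.3457]
ee_rot: [-3.139, 0.005, -3.103]
force: [1.2, -0.2, -0.1]
finger_gap: 0.0426
gripper_force: 0.0
```

Request:
play_rows(
  rows=[
    {"delta_pos":[0.6,1,0],"delta_rot":[0,0,0]},
    {"delta_pos":[0.6,1,0],"delta_rot":[0,0,0]},
    {"delta_pos":[0.6,1,0],"delta_rot":[0,0,0]},
    {"delta_pos":[0,1,0],"delta_rot":[0,0,0]},
    {"delta_pos":[0,1,0],"delta_rot":[0,0,0]},
    {"delta_pos":[0,1,0],"delta_rot":[0,0,0]},
    {"delta_pos":[0,1,0],"delta_rot":[0,0,0]},
    {"delta_pos":[0,1,0],"delta_rot":[0,0,0]},
    {"delta_pos":[0,1,0],"delta_rot":[0,0,0]},
    {"delta_pos":[0,0,0],"delta_rot":[0,0,0]},
  ],
)

```text
time_s: 15.53
tcp_pos: [0.5102, 0.0576, 0.3421]
ee_rot: [3.14, 0.0, -3.098]
force: [0.9, 0.4, 0.4]
finger_gap: 0.0427
gripper_force: 0.0
```

```bash
python3 - <<'E'
from h import *
w=snap('wrist','f.png')
E
```

```text
(no output)
```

View pics/f.png

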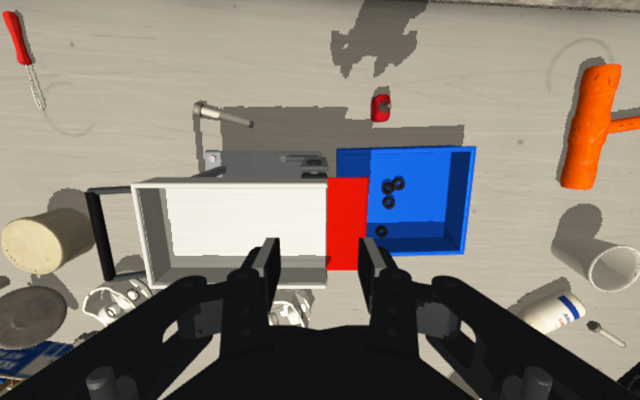

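All four caps lie in the bin, at (388,187), (398,183), (389,201) and (381,231). The tray is level and empty, the gate is down, and the gripper is clear.

```bash
python3 -c "
from station import robot
print(robot.close_job())"
```

```text
the job is handed in; nothing more can be done
None
```

The job is handed in: the last picture showed all four caps in the bin, the tray eased back level and released, and the gate still down. I pressed the gate to 18.7 N against the 8 N limit for a moment, which may have tipped the tray slightly, and the hand-in gave no verdict.

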